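# Bolt the bleach chest at the salon colour bar

## Task

The bleach is kept in the chest with the yellow lid. Lock it: slide the barrel bolt on its lid fully home into its keeper and let go of it. Leave the bolt of the red-lidded chest as it is.

Things in the scene. Friction and masses are not known exactly. Their poses are not given: they have to be found in the camera images.
- yellow_chest: Dark steel box with yellow lid, 160 mm (x) by 220 mm (y), 90 mm high, fixed to the counter, lid shut. Origin: centre of underside. Lid covers the top from y = -108 to +28 mm, a fixed black deck the rest. Along the middle (x = 0) a steel track (y -102 to +27 mm) guides the bolt towards +y into a bright keeper bridge on the deck (y +45 to +75 mm). Track and keeper reach z = 112 mm.
- yellow_bolt (a joint): Travel of the yellow-lidded chest's barrel bolt along the chest's +y, in m: 0 drawn back, 0.060 fully home against its stop; its tip enters the keeper at 0.025. Starts at 0 to 0.012. It takes about 3 N to slide, a little more when fast, and stays where it is left.
- yellow_knob (a point): Centre of that bolt's knob, moving with it: an upright black cylinder 18 mm across and 36 mm tall, this point 138 mm above the counter; top 18 mm above it, underside 18 mm below, track and keeper tops 26 mm below. z is up, +y the direction in which the bolt slides home. In the chest's frame x = 0, y = -60 mm drawn back, 0 fully home.
- red_knob (a point): Centre of the bolt knob on an identical chest with a red lid, with the same axes; its bolt starts anywhere from drawn back to half way and is to be left as it is. The two chests stand side by side, either one on the left, each turned by up to 25 degrees.

How it is judged:
By the outcome, as a careful person would: the job done as asked, in the order asked, and still so for the second after the job is handed in, with the robot touching nothing.
It also fails if it takes over 29 s, if anything falls off the work surface, if the arm or the gripper's body presses on something with over 40 N, if the wrist force passes 120 N, or if a joint passes its speed limit or range.

## Robot

A 6-joint arm with a two-finger parallel gripper is mounted at the origin on the work surface. World frame = base frame: x ahead of the robot, y to its left, z up, the work surface at z = 0. Lengths are in mm, angles in rad, forces in N, time in s.
With the tool pointing down it reaches from about 400 to 925 mm from the base axis. Payload 12.5 kg.
Tool frame: the origin (TCP) lies where the fingers leave the gripper's body, on its centre line; the fingertips stand 78 mm ahead of it and the grasp point (between the pads) lies 59 mm ahead of it; z points along the fingers, y is the direction in which the jaws open and shut (so a half turn about z gives the same grasp; the last joint's range is limited). The gripper opens to 95 mm and grips with 3 to 60 N. Pads are 20 mm wide; open, the fingers measure 119 mm over their backs; the gripper's body (75 mm by 180 mm) begins 59 mm behind the grasp point.
Start: joints at [-1.385, 0.491, 1.559, -0, 1.092, -0.106], TCP at [179.819, -598.584, 292.261] pointing down, gripper open.
Joint ranges: [-3.1, 3.1], [-0.84, 2.19], [0.05, 2.79], [-1.13, 4.28], [0.06, 2.93], [-2.69, 2.69]. Speed limits (rad/s): [2.22, 2.22, 2.79, 3.14, 3.14, 3.14].

## Interface

Orientations are given as [roll, pitch, yaw] about the fixed x, y, z axes, in that order (R = Rz(yaw) Ry(pitch) Rx(roll)).
In Python, from cell import env, viewer, ticket, search_frame gives the robot as it stands.
- The arm moves only by the shell command python3 -m inch 'ROWS'. ROWS is a JSON object of lists of equal length, an entry for each row: "hand": the opening, from 0 (shut) to 1 (fully open); "delta_pos": the shift along the tool's x, y, z in cm, a list of three; "turn": the turn about the tool's z in rad. A call has 1 to 20 rows; each row shifts and turns the commanded pose from where the row before left it, along the tool's axes as they then stand; what a row does not reach is not made up. A row lasts 1/10 s, in which the tool goes at most 50 mm and 8.59 degrees, less where a joint would pass 70% of its speed; a pose out of reach is approached as far as the arm can. A call is refused whole if a number of a shift passes 5 or a number of a turn 0.15, either way. A call with a gripper value outside its range is refused whole. The fingers move at their own pace and stop on an object; the grip force is fixed at half the most. Time passes only in rows, so rows that do not move let the fingers close. It gives the time, the measured TCP pose, the force and the opening at its end, in the units of the state.
- env.state(): the state, without advancing time (a new reading comes with each control period).
- viewer.read_camera(name): name is "side" or "top" or "wrist"; returns (picture, depth): 384x512x3 uint8, blue, green, red; 384x512 float32, mm along the optical axis (not along the pixel's ray), 0 where there is no reading.
- viewer.get_calibration(name): a dict with "fx", "fy", "cx", "cy" (pixels), "T" (4x4, takes a point from camera to world coordinates). Camera axes: x right, y down, z forward; pixel columns grow to the right and rows downward; lengths in mm; the calibration is good to about 2 mm. The wrist camera is an equidistant fisheye: a pixel r from the principal point sees the ray r / f radians off the axis. A picture is of the moment at which its call begins: read the wrist's pose just before it. get_calibration takes no time and is no camera call; for the wrist camera it gives the pose at the moment of the call.
- ticket.job_done(): hands the job in, once; it reports no verdict.
Trained networks look in the newest picture that a camera, given by its name, has taken for a name from the list of things; names that differ only in an ending like _2 or _b are one class to them, and where a whole thing is asked for, a point or a joint stands for the part that bears it (a point fixed in the world has none). Each returns a list of dicts, best first, with "p" (0 to 1); they miss things now and then, are a little off and sometimes report something else, mostly with a low value. They report only what shows in the picture. A call takes as long as a camera call.
- search_frame(camera, label): "centre" ([column, row] in pixels, amid what is visible of it).
The state is a dict: "t": time; "joints": joint angles; "qvel": joint speeds; "tau": joint torques, N m; "eef_pos": TCP position; "tcp_rot": TCP orientation; "ft_force": force on the tool from outside, world axes, zero at the start; "moment": the same for the moment, N m; "opening": opening from 0.0 (shut) to 1.0 (fully open).
Only numpy, scipy, OpenCV 4.12 (cv2) and the standard library are available. Lean on these libraries where they do the work, as an engineer would, in place of code of your own. Each camera call takes 0.05 s, during which the arm holds its last target.

## Working session

There is one attempt and no reset: what is moved stays moved. The work goes in short steps, Python scripts to look and compute and a shell command to move; the robot and the scene stay as the last step left them, time stands still between calls to the robot, and variables do not carry over. Pictures are saved under pics/ and viewed, and the job is handed in when it is done.

```bash
mkdir -p pics; ls
python3 - <<'E'
from cell import env, viewer, ticket, search_frame
import cv2, numpy as np
s=env.state(); print(s)
for c in ["top","side"]:
    im,d=viewer.read_camera(c); cv2.imwrite(f"pics/{c}0.png",im); np.savez(f"pics/{c}0.npz",im=im,d=d)
    k=viewer.get_calibration(c); print(c,k)
    for l in ["yellow_knob","red_knob","yellow_chest"]:
        print(l,search_frame(c,l)[:3])
E
```

```text
pics
{'t': 0.0, 'joints': array([-1.38459031e+00,  4.91545995e-01,  1.55944781e+00,  1.79192787e-05,
        1.09170034e+00, -1.05560564e-01]), 'qvel': array([ 0.00065454, -0.00109048, -0.0009869 ,  0.00140619,  0.0003027 ,
       -0.00124125]), 'tau': array([-2.92660872e-03, -6.12653732e+01, -2.58177173e+01,  6.92073698e-02,
        4.82775585e-02, -9.58350097e-05]), 'eef_pos': array([ 179.7967558 , -598.41487792,  291.67069539]), 'tcp_rot': array([-3.14049897e+00, -1.31862135e-04,  2.91758238e-01]), 'ft_force': array([-0.19214752,  0.99409158, -0.81719627]), 'moment': array([-0.04538788,  0.03011175, -0.03576574]), 'opening': 0.9977535501660217}
top {'fx': 355.99267912191914, 'fy': 355.99267912191914, 'cx': 253.23498880622103, 'cy': 191.5865522129321, 'T': array([[ 5.13511732e-03, -9.95213819e-01,  9.75862986e-02,
         4.65015987e+02],
       [-9.99986024e-01, -4.98780905e-03,  1.75341278e-03,
        -2.64990084e+01],
       [-1.25827880e-03, -9.75939387e-02, -9.95225522e-01,
         9.80165195e+02],
       [ 0.00000000e+00,  0.00000000e+00,  0.00000000e+00,
         1.00000000e+00]])}
yellow_knob [{'centre': [337.0, 178.5], 'p': 0.8}]
red_knob [{'centre': [174.2, 176.4], 'p': 0.66}]
yellow_chest []
side {'fx': 386.85225000367956, 'fy': 386.85225000367956, 'cx': 255.83901055927586, 'cy': 191.42579694444416, 'T': array([[-9.92553400e-01, -8.43562254e-02,  8.78736287e-02,
         4.44965602e+02],
       [-1.21789290e-01,  7.00641708e-01, -7.03042364e-01,
         6.45752162e+02],
       [-2.26192921e-03, -7.08509156e-01, -7.05697994e-01,
         7.86850234e+02],
       [ 0.00000000e+00,  0.00000000e+00,  0.00000000e+00,
         1.00000000e+00]])}
yellow_knob [{'centre': [247.7, 130.8], 'p': 0.69}]
red_knob [{'centre': [219.5, 244.2], 'p': 0.81}]
yellow_chest [{'centre': [245.8, 140.0], 'p': 0.52}]
```

View pics/top0.png

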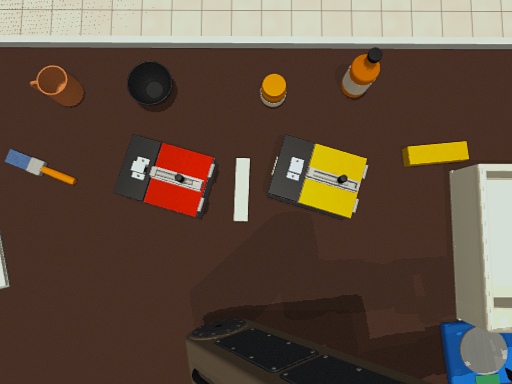

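View pics/side0.png

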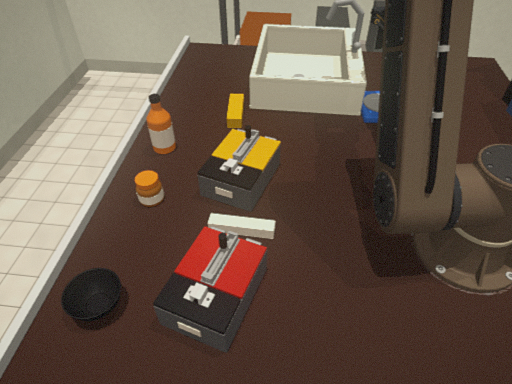

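The top view shows the red chest at left, with its knob near (180,178), and the yellow chest at right. The yellow knob is near (342,180) and its keeper near (295,168), so the yellow bolt slides home towards image left, slightly up. The side view agrees. Next I'll work out the pose.

```bash
cat > h.py <<'E'
import numpy as np, cv2
def cloud(d,k):
    v,u=np.mgrid[:384,:512]; p=np.stack([(u-k['cx'])/k['fx']*d,(v-k['cy'])/k['fy']*d,d],-1)
    return p@k['T'][:3,:3].T+k['T'][:3,3]
def atz(uv,z,k):
    r=k['T'][:3,:3]@np.array([(uv[0]-k['cx'])/k['fx'],(uv[1]-k['cy'])/k['fy'],1]); o=k['T'][:3,3]
    return o+r*(z-o[2])/r[2]
E
python3 - <<'E'
from cell import viewer
from h import *
for c,uv,box in [("top",(337,178.5),(260,125,380,225)),("side",(247.7,130.8),(190,115,290,210))]:
    f=np.load(f"pics/{c}0.npz"); im,d=f['im'],f['d']; k=viewer.get_calibration(c); P=cloud(d,k)
    m=np.zeros((384,512),bool); m[box[1]:box[3],box[0]:box[2]]=1
    hsv=cv2.cvtColor(im,cv2.COLOR_BGR2HSV)
    yel=m&(hsv[...,0]>20)&(hsv[...,0]<35)&(hsv[...,1]>150)&(hsv[...,2]>100)&(P[...,2]>75)&(P[...,2]<105)
    q=P[yel]; print(c,"yel n",len(q),"z med",np.median(q[:,2]))
    r=cv2.minAreaRect(q[:,:2].astype(np.float32)); print(" lid rect",r)
    top=m&(P[...,2]>80)&(P[...,2]<125); r=cv2.minAreaRect(P[top][:,:2].astype(np.float32)); print(" top rect",r)
    kn=m&(P[...,2]>125)&(P[...,2]<175); q=P[kn]; print(" knob",len(q),q.mean(0),q.min(0),q.max(0), np.argwhere(kn).mean(0)[::-1])
    print(" det knob at z138",atz(uv,138,k))
    tr=m&(P[...,2]>104)&(P[...,2]<120)&(hsv[...,1]<60)&(hsv[...,2]>90); q=P[tr][:,:2]; 
    w,V=np.linalg.eigh(np.cov(q.T)); a=V[:,1]*np.sign(V[1,1]); print(" track",len(q),q.mean(0),a,"axis deg from +y",np.degrees(np.arctan2(-a[0],a[1])))
    x0=250 if c=="top" else 180; y0=110
    cv2.imwrite(f"pics/{c}_crop.png",cv2.resize(im[y0:y0+120,x0:x0+140],None,fx=5,fy=5,interpolation=cv2.INTER_CUBIC))
E
```

```text
top yel n 2677 z med 89.01387393524499
 lid rect ((583.429443359375, -225.72402954101562), (136.06602478027344, 158.8008270263672), 73.38134765625)
 top rect ((593.8780517578125, -190.77137756347656), (224.73135375976562, 158.80723571777344), 73.36546325683594)
 knob 65 [ 578.51381699 -234.69724164  149.2774395 ] [ 571.09158362 -244.8213834   125.36108881] [ 586.03063869 -228.23740117  158.23391921] [342.43076923 178.47692308]
 det knob at z138 [ 579.95489053 -224.6245604   138.        ]
 track 435 [ 592.48396382 -191.07252934] [0.29281007 0.95617062] axis deg from +y -17.02626588746168
side yel n 1213 z med 89.08902757598912
 lid rect ((582.0027465820312, -224.1317901611328), (138.6332244873047, 158.69461059570312), 73.0454330444336)
 top rect ((593.5598754882812, -187.0330810546875), (226.69143676757812, 160.37149047851562), 73.47276306152344)
 knob 69 [ 577.58706533 -230.89952692  144.17616925] [ 570.49585328 -244.72734795  125.92383464] [ 584.9194914  -225.36696111  156.66342016] [247.46376812 130.57971014]
 det knob at z138 [ 578.06686781 -238.43430579  138.        ]
 track 279 [ 591.05049764 -186.47017618] [0.30188153 0.95334545] axis deg from +y -17.570647098255154
```

View pics/top_crop.png

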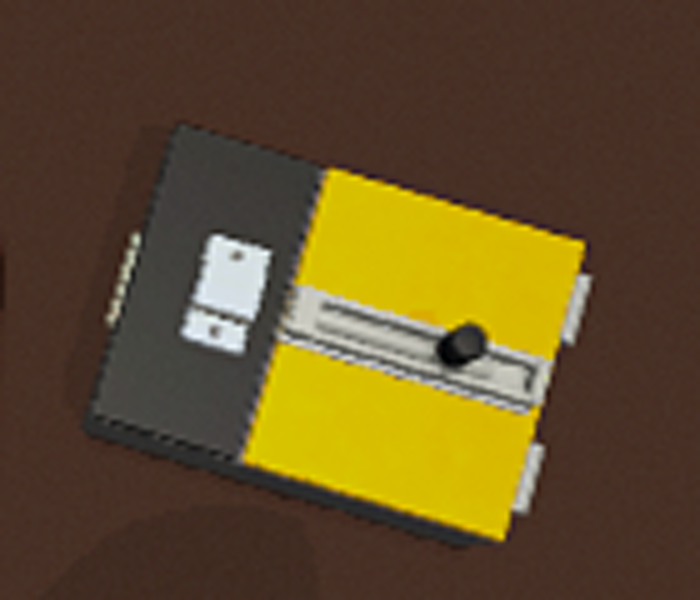

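Run:
```python
from cell import viewer
from h import *
f=np.load("pics/top0.npz"); P=cloud(f['d'],viewer.get_calibration("top"))
for n,b in [("basin",(440,160,512,320)),("blue",(440,320,512,384)),("mid",(360,100,440,260)),("bottle",(330,40,390,110))]:
    q=P[b[1]:b[3],b[0]:b[2]][f['d'][b[1]:b[3],b[0]:b[2]]>0]; print(n,q[:,2].max(), q[q[:,2]>60].min(0) if (q[:,2]>60).any() else '')
```

```text
basin 133.08077257299476 [ 238.18955692 -686.25195388   60.00234337]
blue 236.31174622536764 [ 156.01507548 -625.67591163   60.5317667 ]
mid 111.94251220463264 [ 575.12178715 -313.70972383   82.2781954 ]
bottle 192.139365875973 [ 828.78366495 -339.59997265   60.08475622]
```

The path at the current height is clear (basin is at most 133 mm, fingertips at about 213 mm). I'll swing over to the knob.

```bash
python3 -m inch '{"hand":[1,1,1,1,1,1,1,1,1,1,1,1,1,1,1,1,1,1],"delta_pos":[[3.1,0,0],[3.1,0,0],[3.1,0,0],[3.1,0,0],[3.1,0,0],[3.1,0,0],[3.1,0,0],[3.1,0,0],[3.1,0,0],[3.1,0,0],[3.1,0,0],[3.1,0,0],[3.1,0,0],[3.1,0,0],[3.1,0,0],[3.1,0,0],[2.5,0,0],[1.5,0,0]],"turn":[-0.055,-0.055,-0.055,-0.055,-0.055,-0.055,-0.055,-0.055,-0.055,-0.055,-0.055,-0.055,-0.055,-0.055,-0.055,-0.055,-0.055,-0.054]}'
cat >> h.py <<'E'
def todelta(s,target,psi):
    from scipy.spatial.transform import Rotation as R
    M=R.from_euler('xyz',s['tcp_rot']).as_matrix()
    return (M.T@(np.array(target)-s['eef_pos']))/10, psi-s['tcp_rot'][2]
E
python3 - <<'E'
from cell import env,viewer,search_frame
from h import *
k=viewer.get_calibration("wrist"); im,d=viewer.read_camera("wrist"); cv2.imwrite("pics/w1.png",im)
r=search_frame("wrist","yellow_knob"); print(r[:2]); print(k['T'][:3,3],k['fx'],k['cx'],k['cy'])
def fish(uv,z):
    dx,dy=uv[0]-k['cx'],uv[1]-k['cy']; rr=np.hypot(dx,dy); th=rr/k['fx']
    ray=k['T'][:3,:3]@np.array([np.sin(th)*dx/rr,np.sin(th)*dy/rr,np.cos(th)]); o=k['T'][:3,3]; return o+ray*(z-o[2])/ray[2]
for x in r[:2]: print(fish(x['centre'],138),fish(x['centre'],150))
s=env.state(); print(s['t'],s['eef_pos'],s['tcp_rot'],s['joints']); print(todelta(s,(579,-236,199),1.281))
E
```

```text
t: 2.2
eef_pos: [561.2, -248.9, 292.3]
tcp_rot: [3.141, -0.0, 1.285]
ft_force: [-0.9, -0.4, 0.5]
opening: 1.0
[{'centre': [273.9, 158.7], 'p': 0.88}]
[ 584.09539427 -170.50299455  384.13016913] 297.3186396354542 259.63875646878034 190.91777292145247
[ 582.31488349 -218.81668682  138.        ] [ 582.40169174 -216.46116775  150.        ]
2.3 [ 560.96080134 -249.20237144  292.30125917] [ 3.14155531e+00 -6.80594833e-06  1.28416713e+00] [-5.25627453e-01  4.74851245e-01  1.58756370e+00  1.75300853e-05
  1.07914303e+00 -2.39006527e-01]
(array([1.77631626, 1.35671747, 9.33018868]), np.float64(-0.0031671257456991064))
```

View pics/w1.png

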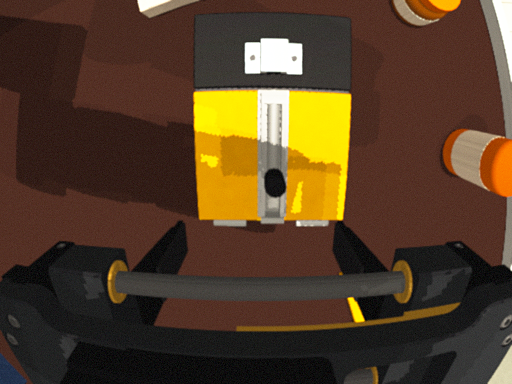

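The wrist view shows the knob at about (275,183), with the chest axis vertical in the picture, so the yaw is right. The network reported row 159, which is too high and falls on the bare track. I'll check with pixel and depth before descending.

Run:
```python
from cell import env,viewer
from h import *
k=viewer.get_calibration("wrist"); im,d=viewer.read_camera("wrist")
v,u=np.mgrid[:384,:512]; dx,dy=u-k['cx'],v-k['cy']; rr=np.hypot(dx,dy)+1e-9; th=rr/k['fx']
ray=np.stack([np.tan(th)*dx/rr,np.tan(th)*dy/rr,np.ones_like(th)],-1)
P=(ray*d[...,None])@k['T'][:3,:3].T+k['T'][:3,3]
b=np.zeros((384,512),bool); b[140:215,240:310]=1
g=b&(im.max(2)<60)&(d>0); q=P[g]; print(g.sum(),np.argwhere(g).mean(0)[::-1],q.min(0),q.max(0))
t=q[q[:,2]>150]; print("top",len(t),t.mean(0),(t.min(0)+t.max(0))/2)
Y=np.zeros_like(b); Y[80:225,185:360]=1
h=cv2.cvtColor(im,cv2.COLOR_BGR2HSV); y=Y&(h[...,0]>15)&(h[...,0]<35)&(h[...,1]>150)&(h[...,2]>100)&(P[...,2]>80)&(P[...,2]<100)
print(cv2.minAreaRect(P[y][:,:2].astype(np.float32)),np.median(P[y][:,2]))
```

```text
478 [274.41841004 182.12970711] [ 568.93362671 -246.07358395  124.50058064] [ 585.252357   -228.96169431  156.90173035]
top 358 [ 577.16188573 -236.94224075  154.9311244 ] [ 577.08104722 -237.56356529  153.53289619]
((580.5062866210938, -226.78564453125), (136.27879333496094, 159.05734252929688), 73.479736328125) 89.34466127232776
```

```bash
python3 -m inch '{"hand":[1,1,1,1,1,1,1],"delta_pos":[[0.85,0.63,1.3],[0.85,0.63,2.0],[0,0,2.0],[0,0,2.0],[0,0,1.5],[0,0,0.5],[0,0,0]],"turn":[0,0,0,0,0,0,0]}'
python3 - <<'E'
from cell import env,viewer
from h import *
s=env.state(); print(s['t'],s['eef_pos'],s['tcp_rot'],s['ft_force']); print(todelta(s,(577.8,-236.5,199),1.281))
im,d=viewer.read_camera("wrist"); cv2.imwrite("pics/w2.png",im)
E
```

```text
t: 3.05
eef_pos: [577.3, -238.3, 198.1]
tcp_rot: [-3.14, -0.0, 1.279]
ft_force: [-0.8, -0.3, -0.3]
opening: 1.001
3.05 [ 577.26436574 -238.32197816  198.09633461] [-3.13999968e+00 -2.17831196e-04  1.27940697e+00] [-0.8393608  -0.30422175 -0.27639242]
(array([ 0.18992495, -0.00118078, -0.0903234 ]), np.float64(0.0015930275246318626))
```

View pics/w2.png

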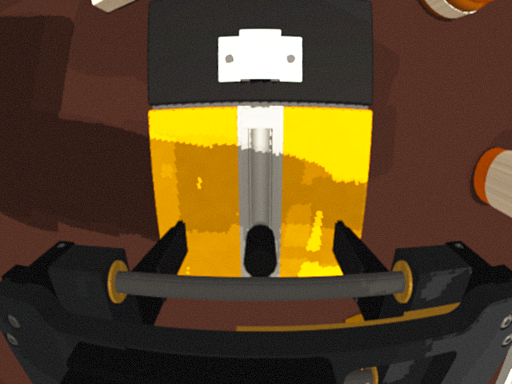

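The wrist view shows the knob at about (260,250), centred between the fingers. I'll close the gripper now.

```bash
python3 -m inch '{"hand":[1,0,0,0,0,0,0,0,0,0],"delta_pos":[[0.2,0,-0.1],[0,0,0],[0,0,0],[0,0,0],[0,0,0],[0,0,0],[0,0,0],[0,0,0],[0,0,0],[0,0,0]],"turn":[0,0,0,0,0,0,0,0,0,0]}'
```

```text
t: 4.1
eef_pos: [578.0, -235.9, 200.2]
tcp_rot: [-3.142, 0.0, 1.281]
ft_force: [0.2, -0.3, -0.3]
opening: 0.301
```

```bash
python3 -m inch '{"hand":[0,0,0,0],"delta_pos":[[0,0,0],[0,0,0],[0,0,0],[0,0,0]],"turn":[0,0,0,0]}'
```

```text
t: 4.5
eef_pos: [578.0, -235.9, 200.2]
tcp_rot: [-3.142, 0.0, 1.281]
ft_force: [0.4, -0.6, -0.3]
opening: 0.187
```

Gripped at 0.187 × 95 ≈ 18 mm, which matches the knob. Now I'll slide it, slowing towards the end.

```bash
python3 -m inch '{"hand":[0,0,0,0,0,0,0,0],"delta_pos":[[0.3,0,0],[0.6,0,0],[0.6,0,0],[0.6,0,0],[0.6,0,0],[0.6,0,0],[0.6,0,0],[0.3,0,0]],"turn":[0,0,0,0,0,0,0,0]}'
```

```text
t: 5.3
eef_pos: [590.3, -194.9, 200.3]
tcp_rot: [3.142, 0.0, 1.281]
ft_force: [-0.6, -2.7, 0.7]
opening: 0.181
```

```bash
python3 -m inch '{"hand":[0,0,0,0,0],"delta_pos":[[0.2,0,0],[0.2,0,0],[0.2,0,0],[0.1,0,0],[0,0,0]],"turn":[0,0,0,0,0]}'; python3 -m inch '{"hand":[0,0,0],"delta_pos":[[0.1,0,0],[0.1,0,0],[0,0,0]],"turn":[0,0,0]}'
```

```text
t: 5.8
eef_pos: [592.1, -188.8, 200.2]
tcp_rot: [3.142, -0.0, 1.281]
ft_force: [-0.7, -0.9, -0.5]
opening: 0.186
t: 6.1
eef_pos: [592.7, -187.0, 200.3]
tcp_rot: [3.142, 0.0, 1.281]
ft_force: [-1.3, -2.0, -0.1]
opening: 0.184
```

```bash
python3 -m inch '{"hand":[0,0,0],"delta_pos":[[0.1,0,0],[0.1,0,0],[0,0,0]],"turn":[0,0,0]}'; python3 -m inch '{"hand":[0,0,0],"delta_pos":[[0.1,0,0],[0.1,0,0],[0,0,0]],"turn":[0,0,0]}'
```

```text
t: 6.4
eef_pos: [593.0, -185.9, 200.2]
tcp_rot: [-3.142, 0.002, 1.281]
ft_force: [-3.6, -8.8, -1.3]
opening: 0.186
t: 6.7
eef_pos: [593.1, -185.5, 200.2]
tcp_rot: [-3.142, 0.004, 1.281]
ft_force: [-6.6, -19.0, -0.7]
opening: 0.186
```

The force along the bolt axis rose to about 20 N with almost no motion, so the bolt is on its stop. I'll release and lift.

```bash
python3 -m inch '{"hand":[1,1,1,1,1,1,1,1,1,1],"delta_pos":[[0,0,0],[0,0,0],[0,0,0],[0,0,0],[0,0,0],[0,0,0],[0,0,0],[0,0,0],[0,0,0],[0,0,0]],"turn":[0,0,0,0,0,0,0,0,0,0]}'; python3 -m inch '{"hand":[1,1,1,1,1,1,1,1,1,1],"delta_pos":[[0,0,-1],[0,0,-2],[0,0,-3],[0,0,-4],[-4,0,0],[-4,0,0],[-4,0,0],[-4,0,0],[-2,0,0],[0,0,0]],"turn":[0,0,0,0,0,0,0,0,0,0]}'
python3 - <<'E'
from cell import env,viewer
from h import *
for c in ["wrist","side"]:
    k=viewer.get_calibration(c); im,d=viewer.read_camera(c); cv2.imwrite(f"pics/{c}3.png",im)
    if c=="wrist": np.savez("pics/w3.npz",im=im,d=d)
    v,u=np.mgrid[:384,:512]; dx,dy=u-k['cx'],v-k['cy']
    if c=="wrist":
        rr=np.hypot(dx,dy)+1e-9; th=rr/k['fx']; s=np.tan(th)/rr
        P=(np.stack([s*dx,s*dy,np.ones_like(s)],-1)*d[...,None])@k['T'][:3,:3].T+k['T'][:3,3]
    else: P=cloud(d,k)
    m=(d>0)&(abs(P[...,0]-590)<60)&(abs(P[...,1]+200)<80)
    h=cv2.cvtColor(im,cv2.COLOR_BGR2HSV)
    y=m&(h[...,0]>15)&(h[...,0]<35)&(h[...,1]>150)&(P[...,2]>80)&(P[...,2]<100)
    q=P[m&(P[...,2]>125)&(P[...,2]<165)&(im.max(2)<80)]; 
    if len(q): print(c,"knob",len(q),(q.min(0)+q.max(0))/2,q.mean(0))
s=env.state(); print(s['t'],s['eef_pos'],s['ft_force'],s['opening'])
E
```

```text
t: 7.7
eef_pos: [593.8, -183.2, 200.3]
tcp_rot: [3.142, 0.0, 1.281]
ft_force: [-0.0, -0.7, 0.2]
opening: 0.962
t: 8.7
eef_pos: [541.4, -357.8, 300.6]
tcp_rot: [3.141, 0.0, 1.278]
ft_force: [-1.6, -0.2, -0.3]
opening: 1.0
wrist knob 168 [ 590.56561946 -193.84909536  139.29668031] [ 589.65857811 -196.08310283  138.83784161]
side knob 57 [ 591.53754771 -184.03943907  140.95565619] [ 591.38519261 -180.76859435  142.69922586]
8.8 [ 542.35227614 -355.24372231  300.47901148] [0.31180827 0.71039874 0.66071467] 1.000631854288771
```

View pics/wrist3.png

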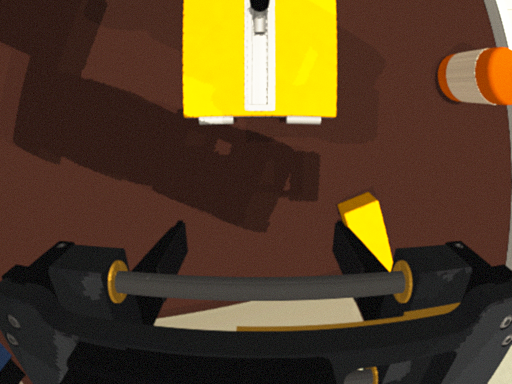

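View pics/side3.png

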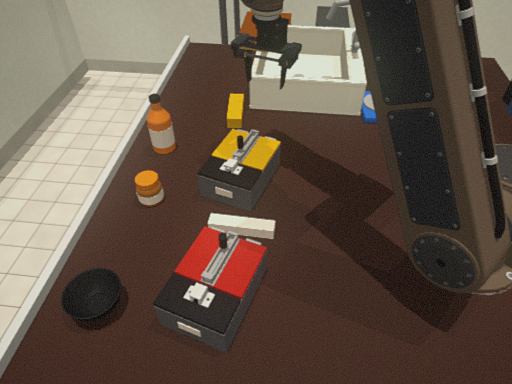

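The side view shows the yellow knob at about (240,142), near the keeper end of the lid, and the red knob unchanged at about (222,240). The wrist view crops the knob at its upper edge, so its reading isn't usable. I'll check once more from the top camera, comparing with the first picture.

Run:
```python
from cell import env,viewer
from h import *
im,d=viewer.read_camera("top"); k=viewer.get_calibration("top"); f=np.load("pics/top0.npz")
for n,i_,d_ in [("before",f['im'],f['d']),("after",im,d)]:
    P=cloud(d_,k)
    for w,b in [("yellow",(265,125,370,225)),("red",(112,125,220,225))]:
        m=np.zeros((384,512),bool); m[b[1]:b[3],b[0]:b[2]]=1
        q=P[m&(P[...,2]>125)&(P[...,2]<175)&(i_.max(2)<80)]; print(n,w,len(q),(q.min(0)+q.max(0))/2 if len(q) else '')
cv2.imwrite("pics/top4.png",cv2.resize(im[110:230,110:380],None,fx=2.9,fy=2.9,interpolation=cv2.INTER_CUBIC))
```

```text
before yellow 57 [ 578.55792997 -235.21779398  141.79750401]
before red 58 [578.84016488 150.52064417 142.4807898 ]
after yellow 56 [ 592.93047949 -185.90687471  141.92631418]
after red 56 [578.95513564 150.41273236 141.94536733]
```

View pics/top4.png

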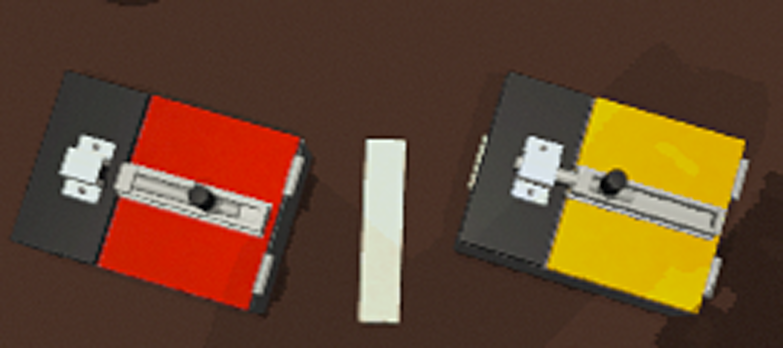

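The enlarged top view shows the yellow bolt's rod entering the keeper at about (565,180) in the crop, with its knob at (613,182). The knob moved about 51 mm, which matches the travel that remained. The red knob hasn't moved. The gripper is clear, so I'm handing in.

```bash
python3 -c "
from cell import env,ticket
print(ticket.job_done()); s=env.state(); print(s['t'],s['ft_force'])"
```

```text
the job is handed in; nothing more can be done
None
the job is handed in; nothing more can be done
```

The yellow-lidded chest is locked. I gripped its bolt knob and slid it about 51 mm home along the chest's +y. There the force rose to about 20 N with almost no further motion, which means the bolt was against its stop. I then opened the gripper, backed away and handed the job in at about 9 s.

- **Yellow bolt:** the top camera puts the knob at (593, -186) mm. I had estimated the fully home position at about (593, -187). The picture shows the rod inside the keeper.
- **Red bolt:** its knob moved about 0.2 mm between the first and last pictures, within measurement noise.
- **Clearance:** the gripper was fully open and clear of everything, with no contact force on it.

**Checks that disagreed:**
- The trained network's knob position was off in the top and wrist pictures, so I used depth and colour measurements instead.
- The last wrist reading was about 8 mm short because the knob was cut off at the picture's edge, so I ignored it.
- The state reading after hand-in was refused, so nothing was measured after that point.

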